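# Book in the plant under glass with the pocket scanner

## Task

The young plant under the glass cloche still has to be booked in, and the scanner cannot read through glass: lift the cloche off and stand it on the round cork mat, take the pocket scanner out of its stand and hold it still for at least a second, aimed square at the middle of that plant's barcode label from about 6 cm, with the window lengthwise to the label. Then put the scanner back in its stand, nose down and fully home, and set the cloche back over the pot, flat on the table. Let nothing drop, keep the cloche level, and leave the plant's pot and everything else where it stands.

Things in the scene. Friction and masses are not known exactly. Their poses are not given: they have to be found in the camera images.
- cloche: Clear glass bell, 130 mm across and 135 mm high with a 4 mm wall, open below, with a round wooden knob on top: knob 28 mm across, from 143 to 172 mm above the rim on a thin neck; grip it with the TCP about 158 mm above the rim. About 0.4 kg. It starts over the plant's pot, resting on the table. Origin: centre of its open rim; z up.
- seedling_pot: The plant's pot: small terracotta pot, 68 mm across the rim, 58 mm high, with a young plant and a stuck-in plastic label; the highest point, label or leaf, is 115 mm above the table. It is the one under the cloche and stands loose on the table, in any of the three pot places. About 0.2 kg. Origin: centre of its underside, z up; at yaw 0 the label faces -x.
- label: That pot's label: a white plastic plate 46 x 28 x 2 mm on a short stake, with black bars, fixed to the pot. Its face leans: it looks upward and to the front, its normal 32 degrees from vertical. Origin: middle of the printed face, 98 mm above the table; z out of the face; y along its 46 mm length (level); x up its slope.
- mat: Round cork mat, 190 mm across, 5 mm thick, fixed on the table, always empty at the start. Origin: centre of its underside; its top is 5 mm above it.
- scanner: Pocket barcode scanner: a black stick of 22 x 36 mm section, 104 mm long, about 0.09 kg, standing nose down in the stand with its upper 62 mm clear of it; grip it 15 to 25 mm below the tail. Its window is the end face of the nose. Origin: middle of the window; z from the window to the tail, so it looks along -z; y across the 36 mm width, x across the 22 mm thickness.
- window (a point): Middle of the scanner's window, 28 mm long in y; same frame as the scanner. Always on, it reads a label whose middle lies within 12 mm of its axis and 40 to 85 mm ahead, with the axis within 12 degrees of the label's normal and y within 20 degrees of the label's y, either way round, while gripped and still (under 20 mm/s, 0.15 rad/s).
- knob (a point): Middle of the cloche's wooden knob, 158 mm above its rim.
- stand: Charging stand, fixed: foot 80 x 86 x 12 mm and on it an upright pocket, 28 mm (x) by 42 mm (y) inside, walls 4 mm, from 12 mm up to 48 mm, with lips sloping outward to 54 mm. Origin: centre of the foot's underside, z up. The scanner is home when its window rests on the pocket floor, 12 mm above the origin; either way round will do.
- big_pot: Bystander: large empty terracotta pot, 122 mm across, 108 mm high, loose. Origin: centre of its underside.
- mid_pot: Bystander: medium terracotta pot, 90 mm across, with its own plant and label up to 130 mm high, loose; not the one to scan. Origin: centre of its underside.
- mister: Bystander: clear plastic plant mister with a press trigger, 68 mm across, 195 mm high, loose. Origin: centre of its underside.
- trowel: Bystander: steel trowel with wooden grip lying flat, 250 mm long, 65 mm wide, 30 mm high. Origin: under the neck near its middle; x towards the tip.
- jar: Bystander: glass jar with steel cap, 72 mm across, 105 mm high, loose. Origin: centre of its underside.
- dibber: Bystander: wooden dibber with T-handle and steel point lying flat, 195 mm long, T 85 mm wide, 22 mm high. Origin: under its middle; x towards the point.
- seed_tray: Bystander: aluminium seed tray, 316 x 216 x 55 mm, fixed on the right of the table. Origin: centre of its underside.
- crate: Bystander: wooden crate of spare pots, 300 x 200 x 130 mm, fixed on the left of the table. Origin: centre of its underside.
Not all that is in view belongs to the job. There is more than one size of the mat; the job needs the larger.

How it is judged:
On the way, in this order (a step that is already met when the one before it is completed fails the run):
1. the cloche stands on the cork mat, let go (horizontal distance between cloche and mat below 0.028 m and z of cloche in the frame of mat between 0.003 and 0.008 m and angle between cloche's own z axis and vertical below 0.06 rad and contact force between cloche and the fingers below 0.1 N and linear speed of cloche below 0.02 m/s and angular speed of cloche below 0.15 rad/s), for 0.2 s.
2. the scanner is held still for a second, square on to the label of the plant from the cloche, 40 to 85 mm off (contact force between scanner and the fingers above 1 N and z of label in the frame of scanner between -0.085 and -0.04 m and x of label in the frame of scanner between -0.012 and 0.012 m and y of label in the frame of scanner between -0.012 and 0.012 m and angle between the z axis of scanner and the z axis of label, either way round below 0.21 rad and angle between the y axis of scanner and the y axis of label, either way round below 0.35 rad and linear speed of scanner below 0.02 m/s and angular speed of scanner below 0.15 rad/s), for 1 s.
At the end, for the whole second after the job is handed in: The scanner stands nose down in its stand's pocket, window within 4 mm of the pocket floor and 8 mm of its middle, leaning less than 0.2 rad; the cloche stands flat on the table round the plant's pot (centres within 30 mm, rim within 4 mm of the table), the pot upright; all let go and at rest (horizontal distance between scanner and stand below 0.008 m and z of scanner in the frame of stand between 0.009 and 0.016 m and angle between scanner's own z axis and vertical below 0.2 rad and horizontal distance between cloche and seedling_pot below 0.03 m and height (world z) of cloche below 0.004 m and angle between cloche's own z axis and vertical below 0.04 rad and angle between seedling_pot's own z axis and vertical below 0.06 rad and linear speed of each of scanner, cloche, seedling_pot below 0.02 m/s and angular speed of each of scanner, cloche, seedling_pot below 0.15 rad/s); the robot touches nothing.
It fails at once if the plant's pot is pushed more than 20 mm or tipped (distance of seedling_pot from where it was at the start of the episode above 0.02 m or angle between seedling_pot's own z axis and vertical above 0.3 rad).
It fails at once if the cloche is tipped more than 0.4 rad (angle between cloche's own z axis and vertical above 0.4 rad).
It fails at once if the cloche is dropped: let go and falling faster than 0.45 m/s (about 10 mm) (linear speed of cloche above 0.45 m/s and contact force between cloche and the fingers below 0.1 N).
It fails at once if the scanner is dropped: let go and falling faster than 0.6 m/s (about 18 mm) (linear speed of scanner above 0.6 m/s and contact force between scanner and the fingers below 0.1 N).
It fails at once if a bystander is moved more than 20 mm (distance of any of big_pot, mid_pot, mister, trowel, jar, dibber from where it was at the start of the episode above 0.02 m).
It also fails if it takes over 72 s, if anything falls off the work surface, if the arm or the gripper's body presses on something with over 40 N, if the wrist force passes 120 N, or if a joint passes its speed limit or range.

## Robot

A 7-joint arm with a two-finger parallel gripper is mounted at the origin on the work surface. World frame = base frame: x ahead of the robot, y to its left, z up, the work surface at z = 0. Lengths are in m, angles in rad, forces in N, time in s.
With the tool pointing down it reaches from about 0.425 to 0.925 m from the base axis. Payload 6.8 kg.
Tool frame: the origin (TCP) lies between the finger pads, 19 mm behind the fingertips; this is the grasp point; z points along the fingers, y is the line along which they close (so a half turn about z gives the same grasp; the last joint's range is limited). The gripper opens to 85 mm and grips with 20 to 120 N. Pads are 22 mm wide; open, the fingers measure 114 mm over their backs; the gripper's body (76 mm by 85 mm) begins 54 mm behind the grasp point. The pads swing forward as they close: fully open they stand 13 mm farther back than shut.
Start: joints at [-0.108, 0.477, 0.022, 1.555, -0.011, 1.109, -0.083], TCP at [0.675, 0, 0.25] pointing down, gripper open.
Joint ranges: [-2.96, 2.96], [-0.34, 2.1], [-1.41, 1.46], [0.24, 2.44], [-1.37, 4.51], [0.17, 1.92], [-2.96, 2.96]. Speed limits (rad/s): [2.39, 2.39, 3.14, 3.14, 3.14, 3.14, 3.14].

## Interface

Orientations are given as a unit quaternion [w, x, y, z].
In Python, from station import * gives the robot as it stands.
- The arm moves only by the tool carry_out, never from a script. Its argument "rows" is text: rows parted by semicolons, each of 4 numbers parted by spaces: the shift along the world's x, y, z in mm, then the turn about the world's z in degrees. In form: dx dy dz yaw; .... A call has 1 to 10 rows; each row shifts and turns the commanded pose from where the row before left it; what a row does not reach is not made up. A row lasts 1/8 s, in which the tool goes at most 62.5 mm and 10.7 degrees, less where a joint would pass 70% of its speed; a pose out of reach is approached as far as the arm can. A call is refused whole if a number of a shift passes 62.5 or a number of a turn 10.7, either way. A call with a gripper value outside its range is refused whole. "claw" is the finger opening in mm, from 0 to 85.4, set as the call begins (left out, the last holds). The fingers move at their own pace and stop on an object; "force" is the grip in N (left out, the last holds). Time passes only in rows, so rows that do not move let the fingers close. It gives the time, the measured TCP pose, the force, the opening and the grip force at its end, in the units of the state.
- get_obs(): the state, without advancing time (a new reading comes with each control period).
- read_camera(name): name is "scene" or "side" or "wrist"; returns a dict with "img" (480x640x3 uint8, blue, green, red), "fov_y" (degrees; the focal length in pixels is half the picture's height over the tangent of half this angle, whatever the lens; pixels are square), "cx", "cy" (the principal point, pixels), "world_to_cam" (4x4, takes a point from world to camera coordinates). Camera axes: x right, y up, looking along -z (the intrinsics and any distortion apply to the point x, -y, -z); pixel columns grow to the right and rows downward; lengths in m; the calibration is good to about 2 mm. A picture is of the moment at which its call begins. There is no depth.
- hand_in(): hands the job in; it is judged then, once.
Trained networks look in the newest picture that a camera, given by its name, has taken for a name from the list of things; names that differ only in an ending like _2 or _b are one class to them, and where a whole thing is asked for, a point or a joint stands for the part that bears it (a point fixed in the world has none). Each returns a list of dicts, best first, with "confidence" (0 to 1); they miss things now and then, are a little off and sometimes report something else, mostly with a low value. They report only what shows in the picture. A call takes as long as a camera call. They do not tell look-alikes from the thing itself.
- recognise(camera, thing): "centre" ([column, row] in pixels, amid what is visible of it).
- outline_of(camera, thing): "pixels" (480x640 bool, what is visible of it) and "centre" ([column, row] in pixels, amid what is visible of it).
- place_of(camera, thing): "centre" ([column, row] in pixels: a listed point, or the origin of a listed thing).
The state is a dict: "t": time; "q": joint angles; "joint_vel": joint speeds; "joint_torque": joint torques, N m; "eef_pos": TCP position; "tool_rot": TCP orientation; "contact_force": force on the tool from outside, world axes, zero at the start; "torque": the same for the moment, N m; "gripper_width": opening from 0.0 (shut) to 1.0 (fully open); "grasp_force": force on a finger pad.
Only numpy, scipy, OpenCV 4.12 (cv2) and the standard library are available. Lean on these libraries where they do the work, as an engineer would, in place of code of your own. Each camera call takes 0.05 s, during which the arm holds its last target. There are 200 camera calls.

## Working session

There is one attempt and no reset: what is moved stays moved. The work goes in short steps, Python scripts to look and compute and a tool call to move; the robot and the scene stay as the last step left them, time stands still between calls to the robot, and variables do not carry over. Pictures are saved under pics/ and viewed, at most 10 in all, crops included, and the job is handed in when it is done.

Besides the shell and the picture viewer there is one more tool, called by a JSON object that holds its "method" and its "body". carry_out: Moves the arm, as the interface text tells. Its arguments: {"type":"object","properties":{"rows":{"type":"string"},"claw":{"type":"number"},"force":{"type":"number"}},"required":["rows"]}

```bash
ls; mkdir -p pics
cat > h.py <<'E'
from station import *
import numpy as np, cv2
def ray(c,px):
    f=240/np.tan(np.radians(c["fov_y"])/2)
    M=np.linalg.inv(np.array(c["world_to_cam"]))
    d=M[:3,:3]@np.array([(px[0]-c["cx"])/f,-(px[1]-c["cy"])/f,-1.]); return M[:3,3],d/np.linalg.norm(d)
def atz(c,px,z):
    o,d=ray(c,px); return o+d*(z-o[2])/d[2]
def tri(rs):
    A=sum(np.eye(3)-np.outer(d,d) for o,d in rs); b=sum((np.eye(3)-np.outer(d,d))@o for o,d in rs)
    return np.linalg.solve(A,b)
def proj(c,p):
    f=240/np.tan(np.radians(c["fov_y"])/2); q=np.array(c["world_to_cam"])@np.append(p,1)
    return np.array([c["cx"]+f*q[0]/-q[2],c["cy"]-f*q[1]/-q[2]])
E
python3 - <<'E'
from h import *
np.set_printoptions(precision=3,suppress=True)
C={}
for n in("scene","side","wrist"):
    C[n]=c=read_camera(n); cv2.imwrite(f"pics/a_{n}.png",c["img"])
    print(n,{k:v for k,v in c.items() if k not in("img","world_to_cam")}, np.linalg.inv(c["world_to_cam"])[:3,3])
H=dict(knob=.158,cloche=0,seedling_pot=0,label=.098,mat=0,scanner=.012,stand=0,window=.012,big_pot=0,mid_pot=0,mister=0,trowel=0,jar=0,dibber=0)
for t,z in H.items():
    for n in C:
        for r in place_of(n,t)[:3]:
            if r["confidence"]>.2: print(t,n,round(r["confidence"],2),np.round(r["centre"]),atz(C[n],r["centre"],z))
print(get_obs())
E
```

```text
pics
scene {'fov_y': 46.485719037513306, 'cx': 324.21511847009106, 'cy': 244.66107556047848} [ 1.641 -0.245  0.988]
side {'fov_y': 48.05078736282762, 'cx': 321.5874547252448, 'cy': 238.3951009261698} [ 0.479 -1.013  1.379]
wrist {'fov_y': 66.14873019264559, 'cx': 314.68917360518435, 'cy': 238.47774324565873} [0.675 0.068 0.373]
knob scene 0.87 [422. 264.] [0.662 0.195 0.158]
knob side 0.81 [373. 191.] [0.667 0.186 0.158]
cloche scene 0.73 [416. 313.] [0.663 0.194 0.   ]
cloche side 0.87 [369. 223.] [ 0.665  0.189 -0.   ]
label side 0.43 [304. 348.] [ 0.446 -0.331  0.098]
mat scene 0.86 [224. 285.] [ 0.451 -0.28   0.   ]
mat scene 0.72 [224. 234.] [ 0.213 -0.264  0.   ]
mat scene 0.57 [255. 322.] [ 0.614 -0.211  0.   ]
mat side 0.89 [304. 348.] [ 0.441 -0.278  0.   ]
mat side 0.89 [221. 350.] [ 0.207 -0.275  0.   ]
scanner scene 0.87 [412. 253.] [0.437 0.261 0.012]
scanner side 0.75 [298. 465.] [ 0.426 -0.6    0.012]
scanner side 0.69 [302. 210.] [0.438 0.245 0.012]
scanner wrist 0.53 [417. 300.] [ 0.783 -0.101  0.012]
stand scene 0.77 [411. 257.] [0.437 0.258 0.   ]
stand scene 0.65 
[... 1251 characters left out ...]
0.107  0.   ]
dibber scene 0.91 [334. 282.] [0.503 0.016 0.   ]
dibber scene 0.57 [408. 255.] [0.427 0.253 0.   ]
dibber side 0.55 [321. 268.] [0.498 0.005 0.   ]
dibber wrist 0.56 [146. 194.] [0.503 0.009 0.   ]
{'t': 2.25, 'q': array([-0.108,  0.477,  0.022,  1.555, -0.011,  1.109, -0.083]), 'joint_vel': array([-0.   , -0.   , -0.001,  0.   ,  0.001,  0.001,  0.   ]), 'joint_torque': array([ -0.   , -59.632,   1.606, -28.154,   0.013,   0.002,   0.   ]), 'eef_pos': array([0.675, 0.   , 0.25 ]), 'tool_rot': array([0.   , 0.707, 0.707, 0.   ]), 'contact_force': array([-0.031,  0.088,  0.795]), 'torque': array([ 0.088, -0.011, -0.021]), 'grasp_force': 0.0, 'gripper_width': 0.9992139165429581}
```

View images.

View pics/a_scene.png

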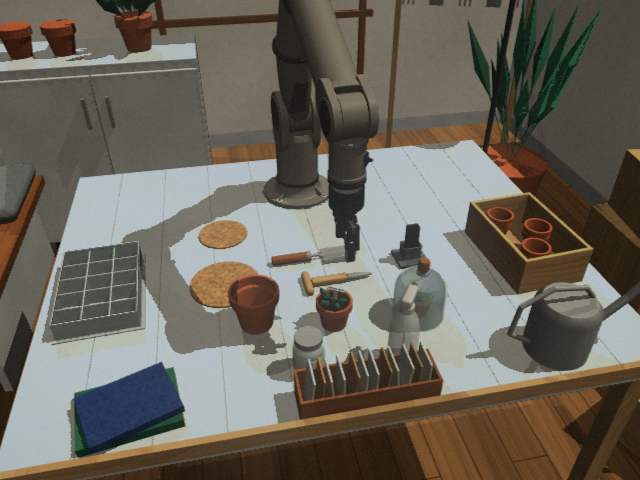

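View pics/a_side.png

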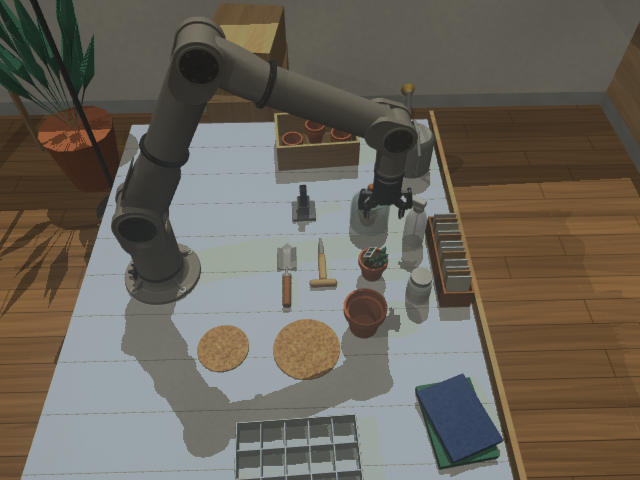

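{"method": "carry_out", "body": {"rows": "0 20 0 0; -5 30 0 0; -5 30 0 0; 0 10 0 0; 0 0 0 0", "claw": 85}}

```text
t: 2.88
eef_pos: [0.665, 0.0911, 0.25]
tool_rot: [0.0, 0.706, 0.708, 0.0]
contact_force: [0.6, 0.2, 0.3]
gripper_width: 0.997
grasp_force: 0.0
```

Run:
```python
from h import *
np.set_printoptions(precision=4,suppress=True)
C={}
for n in("scene","side","wrist"):
    C[n]=c=read_camera(n); cv2.imwrite(f"pics/b_{n}.png",c["img"])
for t,z in dict(knob=.158,label=.098,seedling_pot=0,cloche=0,stand=0,scanner=.012,mat=0.0).items():
    rs=[]
    for n in C:
        for r in place_of(n,t)[:2]:
            if r["confidence"]>.3: print(t,n,round(r["confidence"],2),np.round(r["centre"]),atz(C[n],r["centre"],z))
        r=place_of(n,t)
        if r and r[0]["confidence"]>.5: rs.append(ray(C[n],r[0]["centre"]))
    if len(rs)>1: print("tri",tri(rs))
o=get_obs(); print(o["t"],o["eef_pos"])
```

```text
knob scene 0.76 [423. 264.] [0.6643 0.1959 0.158 ]
knob side 0.83 [371. 189.] [0.6633 0.1952 0.158 ]
knob wrist 0.76 [314.  56.] [0.6652 0.1968 0.158 ]
tri [0.6642 0.1964 0.1574]
label scene 0.49 [103. 294.] [ 0.5453 -0.5607  0.098 ]
label scene 0.36 [421. 264.] [0.5924 0.224  0.098 ]
seedling_pot side 0.4 [286. 271.] [ 0.3881 -0.0062  0.    ]
cloche scene 0.89 [413. 310.] [0.654 0.19  0.   ]
cloche scene 0.72 [520. 257.] [ 0.5025  0.5669 -0.    ]
cloche side 0.88 [371. 223.] [0.6722 0.1896 0.    ]
cloche side 0.69 [323. 264.] [0.5033 0.0198 0.    ]
cloche wrist 0.86 [315.  90.] [0.6662 0.1971 0.    ]
tri [0.6671 0.189  0.0078]
stand scene 0.85 [411. 254.] [0.4241 0.2633 0.    ]
stand side 0.8 [304. 213.] [0.4442 0.2416 0.    ]
stand wrist 0.89 [69. 27.] [0.443  0.2505 0.    ]
tri [0.4431 0.2497 0.0051]
scanner scene 0.58 [412. 253.] [0.4364 0.2613 0.012 ]
scanner side 0.69 [302. 208.] [0.4381 0.2537 0.012 ]
tri [0.4373 0.2592 0.0102]
mat scene 0.94 [225. 286.] [ 0.4577 -0.2769  0.    ]
mat scene 0.93 [224. 232.] [ 0.1991 -0.2629  0.    ]
mat side 0.6 [306. 348.] [ 0.4477 -0.2763  0.    ]
mat side 0.56 [222. 346.] [ 0.2076 -0.2651  0.    ]
tri [ 0.4484 -0.2753 -0.0061]
5.125 [0.665 0.09  0.25 ]
```

View pics/b_wrist.png

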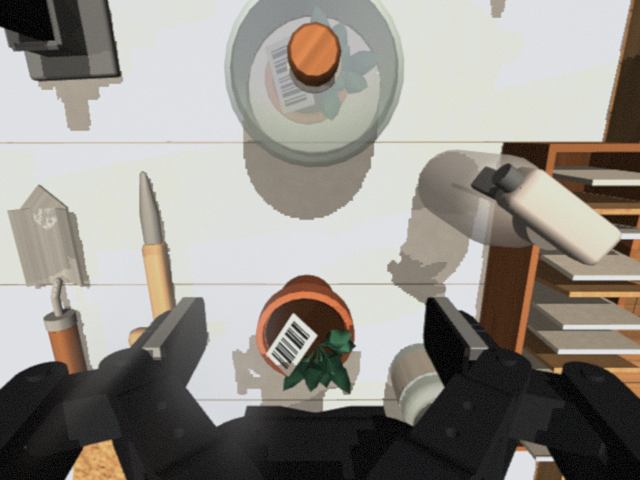

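{"method": "carry_out", "body": {"rows": "0 26 0 0; 0 40 0 0; 0 40 0 0; 0 0 -20 0; 0 0 -30 0; 0 0 -25 0; 0 0 -15 0; 0 0 0 0", "claw": 60}}

```text
t: 6.12
eef_pos: [0.6644, 0.1951, 0.1587]
tool_rot: [-0.0, 0.707, 0.707, -0.001]
contact_force: [0.9, -0.5, 0.3]
gripper_width: 0.701
grasp_force: 0.0
```

{"method": "carry_out", "body": {"rows": "0 0 0 0; 0 0 0 0; 0 0 0 0; 0 0 0 0", "claw": 5, "force": 50}}

```text
t: 6.62
eef_pos: [0.6654, 0.1962, 0.1614]
tool_rot: [0.0, 0.707, 0.707, 0.001]
contact_force: [-2.7, -0.4, 6.4]
gripper_width: 0.305
grasp_force: 49.4
```

{"method": "carry_out", "body": {"rows": "0 0 8 0; 0 0 20 0; 0 0 30 0; 0 0 35 0; 0 0 35 0; 0 0 25 0; 0 0 7 0; 0 0 0 0"}}

```text
t: 7.62
eef_pos: [0.6649, 0.196, 0.3201]
tool_rot: [0.0, 0.707, 0.707, 0.0]
contact_force: [-0.8, 0.0, -4.9]
gripper_width: 0.306
grasp_force: 49.7
```

{"method": "carry_out", "body": {"rows": "-5 -11 0 0; -10 -22 0 0; -15 -33 0 0; -19 -42 0 0; -20 -44 0 0; -20 -44 0 0; -20 -44 0 0; -20 -44 0 0; -20 -44 0 0; -20 -44 0 0"}}

```text
t: 8.88
eef_pos: [0.4938, -0.1779, 0.3191]
tool_rot: [-0.001, 0.707, 0.707, -0.001]
contact_force: [-0.5, -0.9, -5.3]
gripper_width: 0.309
grasp_force: 49.8
```

{"method": "carry_out", "body": {"rows": "-20 -42 0 0; -14 -31 0 0; -8 -17 0 0; -5 -11 0 0; 0 0 0 0; 0 0 0 0"}}

```text
t: 9.62
eef_pos: [0.4494, -0.2759, 0.3198]
tool_rot: [-0.0, 0.707, 0.708, 0.0]
contact_force: [0.3, 0.2, -5.6]
gripper_width: 0.306
grasp_force: 49.8
```

Run:
```python
from h import *
np.set_printoptions(precision=4,suppress=True)
C={}
for n in("scene","side"):
    C[n]=c=read_camera(n); cv2.imwrite(f"pics/c_{n}.png",c["img"])
for t,z in dict(knob=.32,label=.098,seedling_pot=0,stand=0,scanner=.012,mat=0.0).items():
    rs=[]
    for n in C:
        q=place_of(n,t)[:2]
        for r in q: print(t,n,round(r["confidence"],2),np.round(r["centre"]),atz(C[n],r["centre"],z))
        if q and q[0]["confidence"]>.5: rs.append(ray(C[n],q[0]["centre"]))
    if len(rs)>1: print("tri",tri(rs))
for n in C:  # mat fit by outline
    for q in outline_of(n,"mat")[:2]:
        v,u=np.nonzero(q["pixels"]); P=np.array([atz(C[n],p,.005)[:2] for p in zip(u[::5],v[::5])])
        print("mat outline",n,q["confidence"],P.min(0),P.max(0),(P.min(0)+P.max(0))/2)
o=get_obs(); print(o["t"],o["eef_pos"],o["contact_force"])
```

```text
knob scene 0.67 [212. 183.] [ 0.4593 -0.2739  0.32  ]
knob scene 0.3 [519. 257.] [0.871  0.3015 0.32  ]
knob side 0.96 [302. 285.] [ 0.4479 -0.2802  0.32  ]
tri [ 0.4475 -0.2746  0.3129]
label scene 0.55 [417. 276.] [0.635  0.1983 0.098 ]
label side 0.48 [369. 201.] [0.66   0.1975 0.098 ]
seedling_pot scene 0.73 [416. 313.] [0.6641 0.1948 0.    ]
seedling_pot side 0.8 [369. 223.] [0.665  0.1894 0.    ]
seedling_pot side 0.24 [362. 327.] [ 0.6117 -0.2139  0.    ]
tri [ 0.6648  0.1932 -0.0012]
stand scene 0.8 [409. 256.] [0.4315 0.2544 0.    ]
stand scene 0.25 [334. 282.] [0.5017 0.0149 0.    ]
scanner scene 0.78 [411. 255.] [0.4423 0.255  0.012 ]
scanner side 0.71 [417. 294.] [ 0.7863 -0.1122  0.012 ]
tri [ 0.7575 -0.0126  0.1666]
mat side 0.85 [304. 348.] [ 0.4422 -0.2768  0.    ]
mat side 0.7 [220. 345.] [ 0.2033 -0.2618  0.    ]
mat outline scene 0.92 [ 0.3548 -0.3663] [ 0.5435 -0.1875] [ 0.4492 -0.2769]
mat outline side 0.75 [ 0.3574 -0.3735] [ 0.5415 -0.2168] [ 0.4494 -0.2951]
mat outline side 0.74 [ 0.1394 -0.3439] [ 0.2833 -0.1981] [ 0.2113 -0.271 ]
10.425 [ 0.449 -0.277  0.32 ] [ 0.5153 -0.157  -4.4483]
```

View pics/c_side.png

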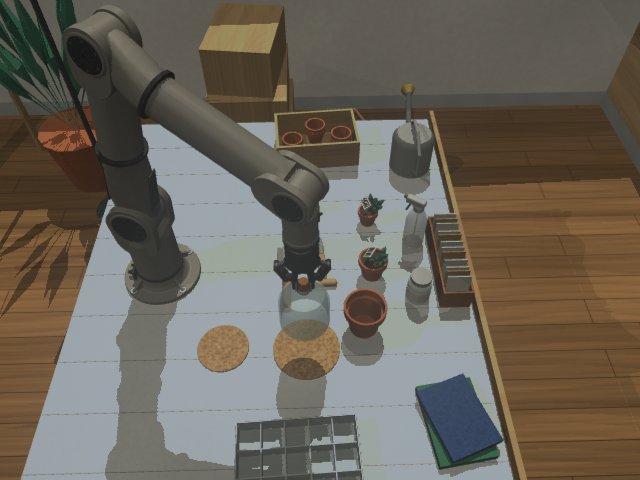

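{"method": "carry_out", "body": {"rows": "0 0 -15 0; 0 0 -30 0; 0 0 -35 0; 0 0 -35 0; 0 0 -22 0; 0 0 -10 0; 0 0 -4 0; 0 0 -2 0; 0 0 0 0"}}

```text
t: 11.55
eef_pos: [0.4494, -0.2772, 0.1676]
tool_rot: [0.001, 0.707, 0.707, 0.0]
contact_force: [0.2, -0.4, -4.7]
gripper_width: 0.307
grasp_force: 49.9
```

{"method": "carry_out", "body": {"rows": "0 0 -1 0; 0 0 -1 0; 0 0 0 0"}}

```text
t: 11.92
eef_pos: [0.4493, -0.2775, 0.1664]
tool_rot: [0.001, 0.707, 0.707, 0.0]
contact_force: [-4.1, 1.2, 6.8]
gripper_width: 0.304
grasp_force: 50.9
```

{"method": "carry_out", "body": {"rows": "0 0 -1 0; 0 0 -1 0; 0 0 0 0"}}

```text
t: 12.3
eef_pos: [0.4494, -0.2776, 0.1663]
tool_rot: [0.001, 0.707, 0.707, 0.001]
contact_force: [-9.9, 4.7, 24.5]
gripper_width: 0.309
grasp_force: 52.8
```

{"method": "carry_out", "body": {"rows": "0 0 2 0; 0 0 0 0"}}

```text
t: 12.55
eef_pos: [0.4492, -0.2775, 0.1663]
tool_rot: [0.001, 0.707, 0.707, 0.0]
contact_force: [-4.3, 1.5, 11.0]
gripper_width: 0.309
grasp_force: 51.3
```

{"method": "carry_out", "body": {"rows": "0 0 0 0; 0 0 0 0; 0 0 0 0; 0 0 10 0; 0 0 30 0; 0 0 40 0; 0 0 30 0", "claw": 70}}

```text
t: 13.42
eef_pos: [0.4493, -0.2773, 0.2773]
tool_rot: [0.001, 0.707, 0.707, 0.0]
contact_force: [0.3, -0.0, 0.8]
gripper_width: 0.82
grasp_force: 0.0
```

Run:
```python
from h import *
c=read_camera("side"); a=c["img"][120:440,200:480]
c=read_camera("scene"); b=c["img"][130:370,180:480]
cv2.imwrite("pics/d.png",np.hstack([cv2.resize(a,(400,457)),cv2.resize(b,(400,457))]))
print(get_obs()["eef_pos"],get_obs()["t"])
```

```text
[ 0.45081604 -0.27810304  0.27917734] 13.525
```

View pics/d.png

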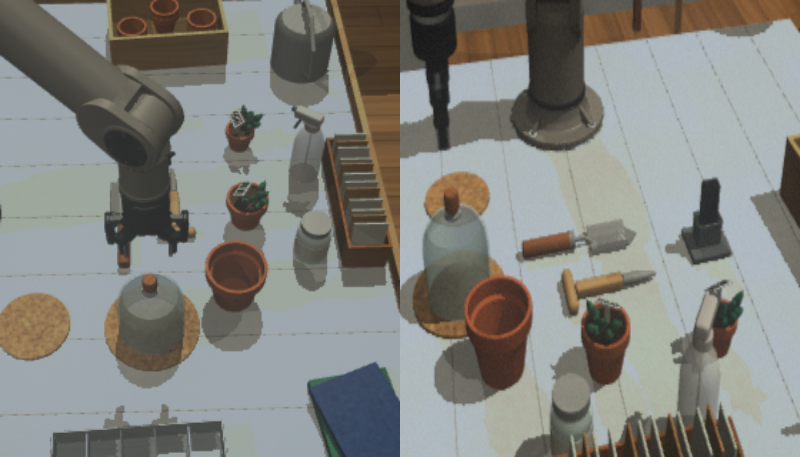

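{"method": "carry_out", "body": {"rows": "2 15 0 -5; 3 30 0 -10; 5 42 0 -10; 5 42 0 -10; 5 42 0 -10; 0 42 0 -10; 0 42 0 -10; 0 42 0 -10; 0 42 0 -10; 0 42 0 -5"}}

```text
t: 14.78
eef_pos: [0.4686, 0.1052, 0.2748]
tool_rot: [0.0, 1.0, -0.002, -0.0]
contact_force: [0.2, -0.8, 0.5]
gripper_width: 0.823
grasp_force: 0.0
```

{"method": "carry_out", "body": {"rows": "0 42 0 0; 0 35 0 0; 0 15 0 0; 0 0 0 0; 0 0 0 0"}}

```text
t: 15.4
eef_pos: [0.4692, 0.1942, 0.2749]
tool_rot: [0.0, 1.0, -0.001, -0.0]
contact_force: [0.1, -0.0, -0.6]
gripper_width: 0.821
grasp_force: 0.0
```

Run:
```python
from h import *
np.set_printoptions(precision=4,suppress=True)
C={}
for n in("scene","side","wrist"):
    C[n]=c=read_camera(n); cv2.imwrite(f"pics/e_{n}.png",c["img"])
for t,z in dict(label=.098,stand=0,scanner=.012).items():
    for n in C:
        for r in place_of(n,t)[:1]: print(t,n,round(r["confidence"],2),np.round(r["centre"]),atz(C[n],r["centre"],z))
o=get_obs(); print(o["t"],o["eef_pos"],o["tool_rot"],o["q"])
```

```text
label scene 0.5 [414. 277.] [0.638  0.1899 0.098 ]
label side 0.42 [367. 205.] [0.6523 0.1826 0.098 ]
stand scene 0.88 [409. 257.] [0.4377 0.2538 0.    ]
scanner scene 0.71 [411. 253.] [0.4349 0.2588 0.012 ]
scanner side 0.45 [303. 206.] [0.4419 0.264  0.012 ]
scanner wrist 0.6 [264. 227.] [0.4422 0.2484 0.012 ]
16.0 [0.469 0.196 0.275] [0. 1. 0. 0.] [-0.5155  0.1777 -0.0036  1.9185  0.0008  1.0454 -2.0902]
```

View pics/e_wrist.png

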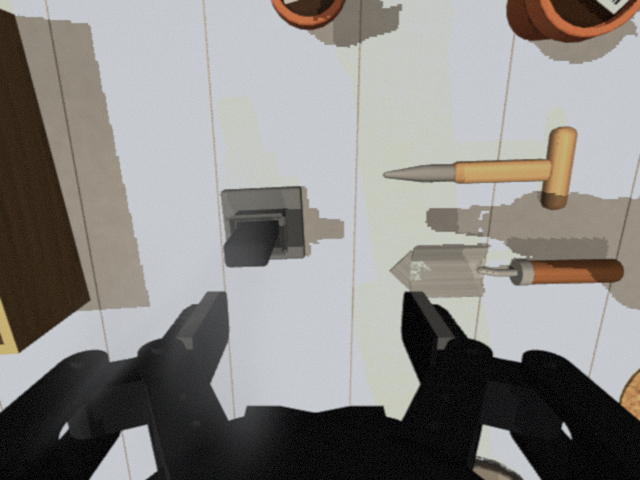

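Run:
```python
from h import *
np.set_printoptions(precision=4,suppress=True)
n="wrist"
c=read_camera(n)
im=c["img"]; cv2.imwrite("pics/e2.png",cv2.resize(im[170:280,200:330],(780,660),interpolation=cv2.INTER_CUBIC)[:600])
for r in outline_of(n,"stand")[:1]:
    m=r["pixels"].astype(np.uint8); cn=max(cv2.findContours(m,0,2)[0],key=cv2.contourArea)
    b=cv2.boxPoints(cv2.minAreaRect(cn)); print(r["confidence"],b); P=np.array([atz(c,p,.012) for p in b]); print(P,P.mean(0))
r=outline_of(n,"scanner")
if r:
    m=r[0]["pixels"].astype(np.uint8); cn=max(cv2.findContours(m,0,2)[0],key=cv2.contourArea)
    b=cv2.convexHull(cn)[:,0]; print(r[0]["confidence"],b.tolist())
for p in [(222,190),(305,186),(307,260),(224,267)]: print("foot",atz(c,p,.012))
for p in [(225,243),(225,265),(268,263),(275,239)]: print("tail",atz(c,p,.116))
```

```text
0.89 [[222. 186.]
 [306. 186.]
 [306. 259.]
 [222. 259.]]
[[0.4859 0.2928 0.012 ]
 [0.4859 0.2046 0.012 ]
 [0.4051 0.2051 0.012 ]
 [0.405  0.2983 0.012 ]] [0.4455 0.2502 0.012 ]
0.73 [[279, 220], [280, 221], [280, 235], [272, 255], [269, 262], [266, 265], [236, 267], [231, 267], [229, 266], [227, 264], [226, 260], [225, 248], [225, 246], [226, 243], [228, 240], [233, 233], [240, 225], [244, 221], [256, 220]]
foot [0.4817 0.2931 0.012 ]
foot [0.4859 0.2057 0.012 ]
foot [0.4039 0.204  0.012 ]
foot [0.3956 0.2967 0.012 ]
tail [0.4543 0.2672 0.116 ]
tail [0.4357 0.2684 0.116 ]
tail [0.4374 0.2333 0.116 ]
tail [0.4577 0.227  0.116 ]
```

View pics/e2.png

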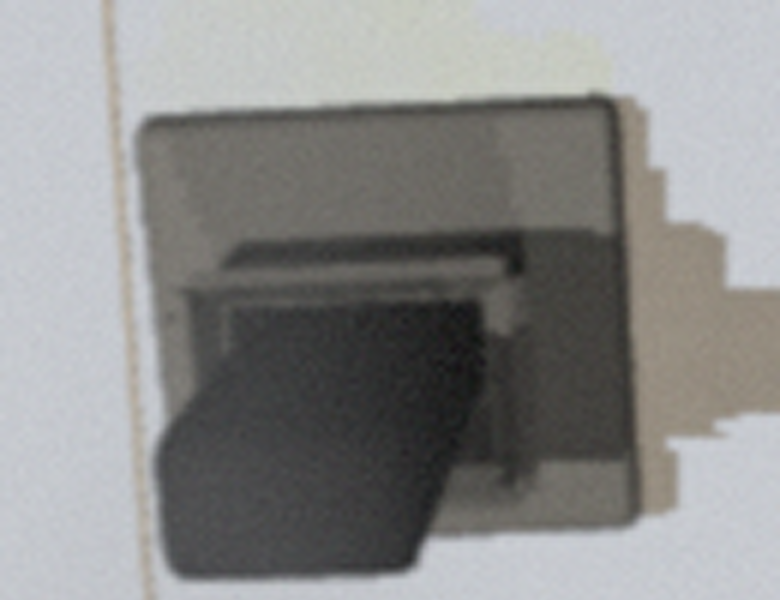

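{"method": "carry_out", "body": {"rows": "-10 20 0 3; -15 32 0 0; 0 0 -20 0; 0 0 -40 0; 0 0 -45 0; 0 0 -40 0; 0 0 -22 0; 0 0 -12 0; 0 0 0 0; 0 0 0 0"}}

```text
t: 17.4
eef_pos: [0.4445, 0.2487, 0.0969]
tool_rot: [-0.001, 1.0, 0.026, 0.001]
contact_force: [-0.1, 0.3, -0.2]
gripper_width: 0.824
grasp_force: 0.0
```

{"method": "carry_out", "body": {"rows": "0 0 0 0; 0 0 0 0; 0 0 0 0; 0 0 0 0", "claw": 10, "force": 25}}

```text
t: 17.9
eef_pos: [0.4444, 0.2483, 0.0965]
tool_rot: [-0.0, 1.0, 0.026, 0.0]
contact_force: [-0.3, -0.1, 5.0]
gripper_width: 0.419
grasp_force: 32.2
```

{"method": "carry_out", "body": {"rows": "0 0 5 0; 0 0 15 0; 0 0 20 0; 0 0 20 0; 10 0 0 0; 20 0 0 0; 13 1 0 0; 0 0 0 0"}}

```text
t: 18.9
eef_pos: [0.4878, 0.2487, 0.1554]
tool_rot: [0.0, 1.0, 0.026, -0.0]
contact_force: [-0.5, 0.5, -0.7]
gripper_width: 0.417
grasp_force: 31.4
```

Run:
```python
from h import *
c=read_camera("side"); o=get_obs(); print(o["eef_pos"],o["t"]); p=o["eef_pos"]
print(proj(c,p),proj(c,p-[0,0,.084]))
a=cv2.resize(c["img"][140:260,250:410],(800,600),interpolation=cv2.INTER_CUBIC)
cv2.imwrite("pics/f.png",a)
w=read_camera("wrist"); cv2.imwrite("pics/f_wrist.png",w["img"])
for r in outline_of("wrist","label")[:2]:
    b=cv2.boxPoints(cv2.minAreaRect(np.argwhere(r["pixels"])[:,::-1].astype(np.float32))); print(r["confidence"],b.tolist())
```

```text
[0.48688863 0.24879027 0.15536671] 18.95
[315.65937834 178.83377973] [315.96122537 196.86869617]
```

View pics/f_wrist.png

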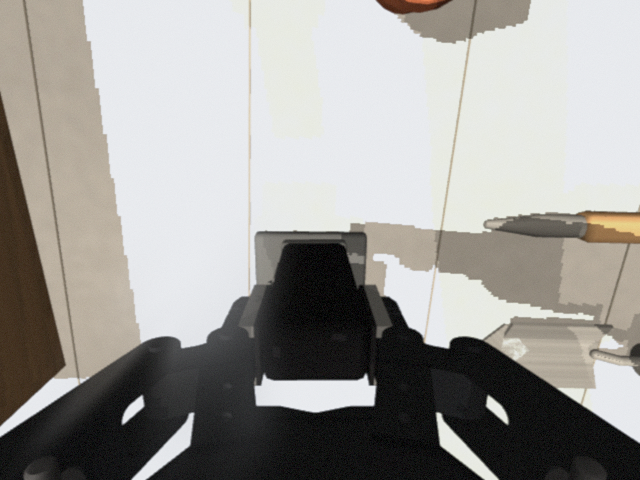

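{"method": "carry_out", "body": {"rows": "0 0 -15 0; 0 0 -20 0; 0 0 -8 0; -6 0 0 0; -6 0 0 0; -6 0 0 0; -6 0 0 0; 0 0 0 0"}}

```text
t: 20.05
eef_pos: [0.464, 0.2492, 0.1142]
tool_rot: [-0.001, 1.0, 0.026, 0.001]
contact_force: [2.1, -0.5, 1.0]
gripper_width: 0.414
grasp_force: 30.9
```

{"method": "carry_out", "body": {"rows": "-5 0 0 0; -5 0 0 0; -5 0 0 0; -5 0 0 0; -3 0 0 0; 0 0 0 0; 0 0 0 0"}}

```text
t: 20.92
eef_pos: [0.4399, 0.2493, 0.1132]
tool_rot: [-0.0, 1.0, 0.026, -0.0]
contact_force: [2.7, -0.9, 2.9]
gripper_width: 0.42
grasp_force: 29.9
```

Run:
```python
from h import *
c=read_camera("side"); o=get_obs(); print(o["eef_pos"],o["t"]); p=o["eef_pos"]
a=cv2.resize(c["img"][140:260,250:410],(400,300),interpolation=cv2.INTER_CUBIC)
w=read_camera("wrist"); cv2.imwrite("pics/g.png",np.hstack([a,cv2.resize(w["img"],(400,300))]))
cv2.imwrite("pics/g_wrist.png",w["img"])
for th in range(0,45,4):
    s,k=np.sin(np.radians(th)),np.cos(np.radians(th))
    print(th,[np.round(proj(w,p+np.array([.084*s+dx*.011*k,0,-.084*k+dx*.011*s]))).tolist() for dx in(-1,0,1)], np.round(proj(c,p+np.array([.084*s,0,-.084*k]))))
for n in("wrist","side"):
    for t in("window","scanner"): print(n,t,[(round(r["confidence"],2),np.round(r["centre"])) for r in place_of(n,t)[:2]])
```

```text
[0.4399335  0.24928216 0.11317183] 20.975
0 [[312.0, 273.0], [313.0, 255.0], [314.0, 237.0]] [302. 206.]
4 [[313.0, 263.0], [314.0, 246.0], [315.0, 228.0]] [304. 206.]
8 [[313.0, 254.0], [314.0, 237.0], [315.0, 219.0]] [306. 205.]
12 [[314.0, 244.0], [315.0, 227.0], [316.0, 210.0]] [307. 205.]
16 [[314.0, 235.0], [315.0, 218.0], [316.0, 201.0]] [309. 205.]
20 [[315.0, 226.0], [316.0, 209.0], [317.0, 192.0]] [311. 204.]
24 [[316.0, 216.0], [317.0, 200.0], [318.0, 183.0]] [312. 204.]
28 [[316.0, 207.0], [317.0, 192.0], [318.0, 174.0]] [314. 203.]
32 [[317.0, 198.0], [318.0, 183.0], [319.0, 166.0]] [315. 203.]
36 [[317.0, 190.0], [318.0, 174.0], [319.0, 157.0]] [317. 202.]
40 [[318.0, 181.0], [319.0, 166.0], [320.0, 149.0]] [318. 201.]
44 [[318.0, 172.0], [319.0, 157.0], [320.0, 141.0]] [319. 201.]
wrist window [(0.86, array([313., 187.]))]
wrist scanner [(0.66, array([314., 184.]))]
side window [(0.61, array([314., 202.])), (0.34, array([410., 242.]))]
side scanner []
```

View pics/g.png

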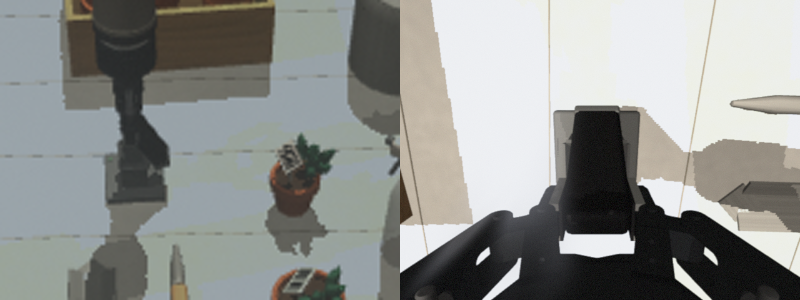

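{"method": "carry_out", "body": {"rows": "4 0 3 0; 4 0 15 0; 10 -5 35 0; 20 -10 40 0; 30 -13 40 0; 30 -14 24 0; 16 -8 10 0; 6 -4 0 0; 0 0 0 0; 0 0 0 0"}}

```text
t: 22.48
eef_pos: [0.5587, 0.1956, 0.2792]
tool_rot: [0.0, 1.0, 0.027, -0.001]
contact_force: [0.0, 0.4, -0.7]
gripper_width: 0.42
grasp_force: 29.6
```

Run:
```python
from h import *
np.set_printoptions(precision=4,suppress=True)
w=read_camera("wrist"); o=get_obs(); p=o["eef_pos"]; print(p,o["tool_rot"],o["t"])
cv2.imwrite("pics/h_wrist.png",w["img"]); cv2.imwrite("pics/h.png",w["img"][0:440,60:580])
for r in outline_of("wrist","label")[:2]:
    b=cv2.boxPoints(cv2.minAreaRect(np.argwhere(r["pixels"])[:,::-1].astype(np.float32))); print("lab",r["confidence"],b.tolist(),[atz(w,q,.098) for q in b])
C={n:read_camera(n) for n in("scene","side")}; C["wrist"]=w
for n in C:
    for t,z in dict(label=.098,seedling_pot=0,window=p[2]-.071).items(): print(n,t,[(round(r["confidence"],2),np.round(r["centre"]),atz(C[n],r["centre"],z)) for r in place_of(n,t)[:2]])
for th in range(20,42,4):
    s,k=np.sin(np.radians(th)),np.cos(np.radians(th))
    print(th,[np.round(proj(w,p+np.array([.084*s+dx*.011*k,0,-.084*k+dx*.011*s]))).tolist() for dx in(-1,0,1)])
```

```text
[0.5589 0.1956 0.2794] [ 0.0001  0.9996  0.0269 -0.0009] 22.525
lab 0.63 [[286.2307434082031, 95.15384674072266], [345.6538391113281, 83.26923370361328], [352.3846130371094, 116.9230728149414], [292.9615173339844, 128.80767822265625]] [array([0.6553, 0.2222, 0.098 ]), array([0.6663, 0.1768, 0.098 ]), array([0.6421, 0.1697, 0.098 ]), array([0.6306, 0.216 , 0.098 ])]
scene label [(0.38, array([418., 279.]), array([0.6459, 0.1955, 0.098 ]))]
scene seedling_pot [(0.69, array([420., 314.]), array([0.6694, 0.2039, 0.    ])), (0.22, array([520., 258.]), array([0.509 , 0.5638, 0.    ]))]
scene window []
side label [(0.39, array([365., 202.]), array([0.6455, 0.1962, 0.098 ]))]
side seedling_pot [(0.81, array([367., 220.]), array([0.6595, 0.2009, 0.    ])), (0.52, array([286., 272.]), array([ 0.3866, -0.0074,  0.    ]))]
side window [(0.55, array([350., 179.]), array([0.5942, 0.1894, 0.2084]))]
wrist label [(0.93, array([323., 106.]), array([0.6486, 0.1934, 0.098 ]))]
wrist seedling_pot [(0.66, array([313., 102.]), array([0.6592, 0.2019, 0.    ]))]
wrist window [(0.56, array([313., 183.]), array([0.6028, 0.1979, 0.2084]))]
20 [[315.0, 225.0], [316.0, 209.0], [317.0, 191.0]]
24 [[315.0, 216.0], [316.0, 200.0], [318.0, 183.0]]
28 [[316.0, 207.0], [317.0, 191.0], [318.0, 174.0]]
32 [[317.0, 198.0], [318.0, 182.0], [319.0, 165.0]]
36 [[317.0, 189.0], [318.0, 174.0], [319.0, 157.0]]
40 [[318.0, 180.0], [319.0, 165.0], [320.0, 148.0]]
```

View pics/h.png

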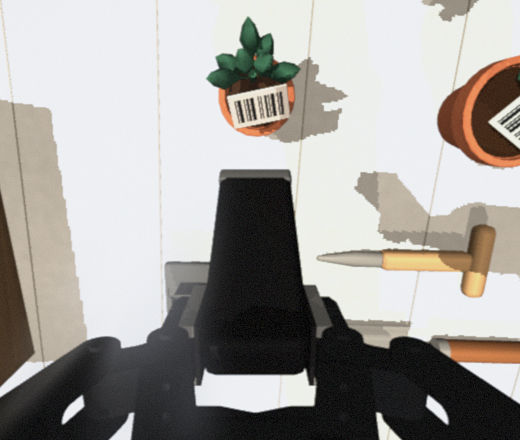

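{"method": "carry_out", "body": {"rows": "4 -4 -5 4; 6 -6 -12 6.5; 8 -8 -20 0; 0 0 -15 0; 0 0 -5 0; 0 0 0 0; 0 0 0 0"}}

```text
t: 24.0
eef_pos: [0.5782, 0.1776, 0.2236]
tool_rot: [-0.0, 0.993, 0.118, 0.001]
contact_force: [0.6, 0.3, -1.2]
gripper_width: 0.416
grasp_force: 29.6
```

Run:
```python
from h import *
np.set_printoptions(precision=4,suppress=True)
w=read_camera("wrist"); o=get_obs(); p=o["eef_pos"]; q=o["tool_rot"]; print(p,q,o["t"])
yaw=2*np.arctan2(q[2],q[1]); print("yaw",np.degrees(yaw))
cv2.imwrite("pics/i_wrist.png",w["img"])
for r in outline_of("wrist","label")[:1]:
    b=cv2.boxPoints(cv2.minAreaRect(np.argwhere(r["pixels"])[:,::-1].astype(np.float32))); print("lab",r["confidence"],b.tolist(),[atz(w,x,.098) for x in b])
s=read_camera("side"); cv2.imwrite("pics/i_side.png",s["img"])
for n,c in(("wrist",w),("side",s)):
    for t,z in dict(label=.098,seedling_pot=0,window=p[2]-.072).items(): print(n,t,[(round(r["confidence"],2),np.round(r["centre"]),atz(c,r["centre"],z)) for r in place_of(n,t)[:1]])
h=np.array([np.cos(yaw),np.sin(yaw),0])
for th in range(24,40,2):
    a,k=np.sin(np.radians(th)),np.cos(np.radians(th))
    print(th,np.round(proj(w,p+h*(.084*a+.011*k)+[0,0,-.084*k+.011*a])),"aim",p+(h*a-[0,0,k])*(p[2]-.098)/k, (p[2]-.098)/k-.084)
cv2.imwrite("pics/i.png",np.hstack([w["img"][0:400,160:480],cv2.resize(s["img"][130:230,310:420],(440,400),interpolation=cv2.INTER_CUBIC)]))
```

```text
[0.5783 0.1775 0.2237] [-0.0002  0.9931  0.1176  0.0006] 24.05
yaw 13.510156562291234
lab 0.79 [[274.0, 109.0], [347.0, 109.0], [347.0, 148.0], [274.0, 148.0]] [array([0.6546, 0.222 , 0.098 ]), array([0.6655, 0.1765, 0.098 ]), array([0.6421, 0.1703, 0.098 ]), array([0.6309, 0.217 , 0.098 ])]
wrist label [(0.92, array([311., 130.]), array([0.6474, 0.1962, 0.098 ]))]
wrist seedling_pot [(0.59, array([310., 117.]), array([0.6596, 0.2005, 0.    ]))]
wrist window [(0.59, array([314., 183.]), array([0.6213, 0.1873, 0.1517]))]
side label [(0.54, array([367., 201.]), array([0.6545, 0.1977, 0.098 ]))]
side seedling_pot [(0.83, array([368., 221.]), array([ 0.6635,  0.2003, -0.    ]))]
side window [(0.59, array([357., 191.]), array([0.6185, 0.192 , 0.1517]))]
24 [313. 183.] aim [0.6327 0.1905 0.098 ] 0.05361784644386959
26 [313. 178.] aim [0.6379 0.1918 0.098 ] 0.05587649231435561
28 [313. 174.] aim [0.6433 0.1931 0.098 ] 0.05838688629557311
30 [313. 170.] aim [0.6488 0.1944 0.098 ] 0.061169134715875914
32 [313. 165.] aim [0.6547 0.1958 0.098 ] 0.06424649578148976
34 [313. 161.] aim [0.6607 0.1973 0.098 ] 0.06764591168273883
36 [313. 157.] aim [0.6671 0.1988 0.098 ] 0.0713986620596102
38 [313. 153.] aim [0.6738 0.2004 0.098 ] 0.07554117115018215
```

View pics/i.png

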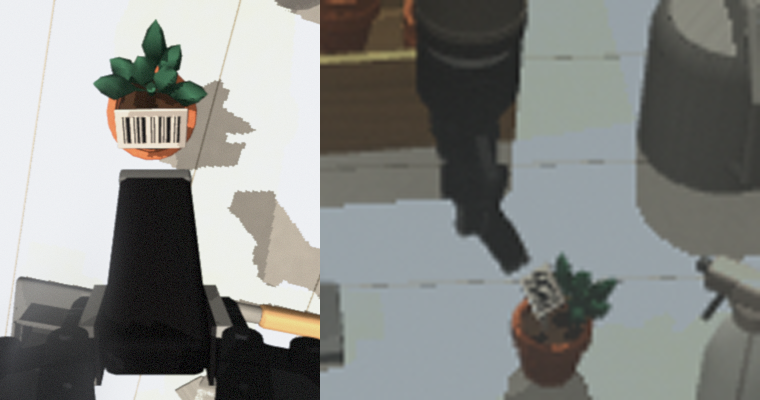

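{"method": "carry_out", "body": {"rows": "0 2 0 0; 0 0 0 0; 0 0 0 0; 0 0 0 0; 0 0 0 0; 0 0 0 0; 0 0 0 0; 0 0 0 0; 0 0 0 0; 0 0 0 0"}}

```text
t: 25.7
eef_pos: [0.578, 0.179, 0.223]
tool_rot: [0.0, 0.993, 0.118, -0.0]
contact_force: [0.3, -0.3, -0.2]
gripper_width: 0.419
grasp_force: 29.6
```

{"method": "carry_out", "body": {"rows": "0 0 0 0; 0 0 0 0; 0 0 0 0; 0 0 0 0; 0 0 0 0; 0 0 0 0"}}

```text
t: 26.45
eef_pos: [0.578, 0.179, 0.223]
tool_rot: [0.0, 0.993, 0.118, 0.0]
contact_force: [0.0, 0.6, -0.6]
gripper_width: 0.416
grasp_force: 29.6
```

{"method": "carry_out", "body": {"rows": "-10 0 10 0; -20 4 10 0; -27 10 0 -3; -30 12 0 -4; -30 12 0 -3.5; -30 12 -10 0; -28 11 -15 0; -22 6 -10 0; -12 3 -5 0; -3 0 0 0"}}

```text
t: 27.7
eef_pos: [0.3656, 0.2491, 0.2034]
tool_rot: [-0.0, 1.0, 0.027, 0.0]
contact_force: [0.3, 1.6, -0.7]
gripper_width: 0.419
grasp_force: 29.6
```

{"method": "carry_out", "body": {"rows": "0 0 0 0; 0 0 -20 0; 0 0 -30 0; 0 0 -30 0; 0 0 -10 0; 0 0 0 0; 0 0 0 0"}}

```text
t: 28.58
eef_pos: [0.3669, 0.2495, 0.114]
tool_rot: [-0.001, 1.0, 0.026, 0.001]
contact_force: [0.5, 0.2, -0.7]
gripper_width: 0.417
grasp_force: 29.5
```

{"method": "carry_out", "body": {"rows": "3 0 0 0; 6 0 0 0; 6 0 0 0; 6 0 0 0; 6 0 0 0; 6 0 0 0; 5 0 0 0; 3 0 0 0; 0 0 0 0; 0 0 0 0"}}

```text
t: 29.82
eef_pos: [0.4072, 0.2489, 0.1129]
tool_rot: [0.0, 1.0, 0.026, 0.0]
contact_force: [-3.0, 0.2, -1.6]
gripper_width: 0.42
grasp_force: 31.2
```

```bash
cat > t.py <<'E'
from h import *
np.set_printoptions(precision=4,suppress=True)
w=read_camera("wrist"); o=get_obs(); p=o["eef_pos"]; q=o["tool_rot"]; print(p,q,o["t"],o["contact_force"])
yaw=2*np.arctan2(q[2],q[1]); h=np.array([np.cos(yaw),np.sin(yaw),0])
print([(round(r["confidence"],2),np.round(r["centre"])) for r in place_of("wrist","window")[:1]])
m=outline_of("wrist","scanner")
if m:
    r=np.nonzero(m[0]["pixels"][:,305:325].any(1))[0]; print("nose row",r.min(),m[0]["confidence"])
for th in range(-8,16,4):
    a,k=np.sin(np.radians(th)),np.cos(np.radians(th))
    print(th,np.round(proj(w,p+h*(.084*a+.011*k)+[0,0,-.084*k+.011*a])),np.round(proj(w,p+h*(.084*a)+[0,0,-.084*k])))
import sys
cv2.imwrite(sys.argv[1],w["img"])
E
python3 t.py pics/j.png
```

```text
[0.4072 0.2489 0.1129] [0.     0.9997 0.0261 0.0002] 29.875 [-2.7608  0.2984 -1.8673]
[(0.66, array([313., 247.]))]
nose row 242 0.97
-8 [313. 256.] [313. 274.]
-4 [313. 247.] [313. 265.]
0 [313. 237.] [313. 255.]
4 [313. 228.] [313. 246.]
8 [313. 219.] [313. 237.]
12 [313. 210.] [313. 227.]
```

View pics/j.png

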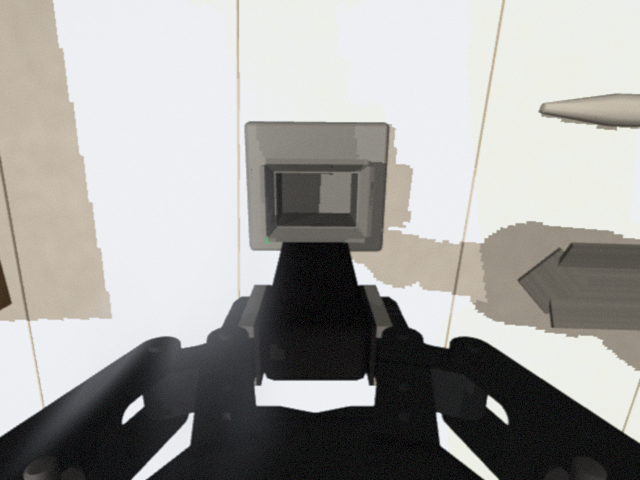

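Run:
```python
from h import *
np.set_printoptions(precision=4,suppress=True)
w=read_camera("wrist"); g=cv2.cvtColor(w["img"],cv2.COLOR_BGR2GRAY).astype(float)
print("row profile x 280-350", [(y,int(g[y,285:345].mean())) for y in range(116,248,2)])
print("col profile rows 190-205", [(x,int(g[185:205,x].mean())) for x in range(240,396,3)])
for p in [(263,163),(373,163),(376,240),(265,240),(319,201.5)]: print(atz(w,p,.054))
for p in [(246,122),(387,122),(383,249),(250,249)]: print("foot",atz(w,p,.012))
```

```text
row profile x 280-350 [(116, 238), (118, 238), (120, 236), (122, 125), (124, 119), (126, 131), (128, 133), (130, 133), (132, 133), (134, 132), (136, 132), (138, 132), (140, 132), (142, 131), (144, 131), (146, 131), (148, 131), (150, 131), (152, 131), (154, 130), (156, 131), (158, 126), (160, 119), (162, 120), (164, 85), (166, 67), (168, 68), (170, 72), (172, 111), (174, 89), (176, 92), (178, 92), (180, 92), (182, 92), (184, 92), (186, 93), (188, 93), (190, 93), (192, 93), (194, 93), (196, 93), (198, 93), (200, 93), (202, 93), (204, 93), (206, 93), (208, 93), (210, 93), (212, 79), (214, 48), (216, 49), (218, 50), (220, 50), (222, 50), (224, 49), (226, 88), (228, 104), (230, 100), (232, 100), (234, 100), (236, 99), (238, 98), (240, 98), (242, 47), (244, 12), (246, 14)]
col profile rows 190-205 [(240, 234), (243, 238), (246, 227), (249, 143), (252, 152), (255, 150), (258, 150), (261, 137), (264, 120), (267, 69), (270, 65), (273, 66), (276, 73), (279, 40), (282, 64), (285, 71), (288, 70), (291, 70), (294, 70), (297, 68), (300, 68), (303, 69), (306, 69), (309, 69), (312, 69), (315, 68), (318, 68), (321, 126), (324, 127), (327, 127), (330, 127), (333, 127), (336, 126), (339, 126), (342, 126), (345, 127), (348, 126), (351, 79), (354, 67), (357, 109), (360, 121), (363, 120), (366, 121), (369, 103), (372, 90), (375, 84), (378, 84), (381, 84), (384, 83), (387, 181), (390, 181), (393, 181)]
[0.4614 0.2762 0.054 ]
[0.4642 0.2226 0.054 ]
[0.4254 0.2174 0.054 ]
[0.4224 0.2746 0.054 ]
[0.4439 0.2479 0.054 ]
foot [0.481  0.2921 0.012 ]
foot [0.4853 0.2101 0.012 ]
foot [0.4081 0.2045 0.012 ]
foot [0.4036 0.2894 0.012 ]
```

{"method": "carry_out", "body": {"rows": "-4 0 0 0; 0 0 15 0; 0 0 25 0; 0 0 8 0; 10 0 0 0; 18 0 0 0; 13 0 0 0; 0 0 0 0; 0 0 0 0"}}

```text
t: 31.15
eef_pos: [0.4436, 0.2488, 0.1605]
tool_rot: [0.0, 1.0, 0.026, -0.001]
contact_force: [-0.6, 1.0, -0.9]
gripper_width: 0.413
grasp_force: 31.2
```

```bash
python3 t.py pics/k.png
```

```text
[0.4434 0.2489 0.1606] [ 0.0003  0.9997  0.0263 -0.0005] 31.2 [ 0.0664 -0.5069 -1.2103]
[(0.88, array([314., 250.]))]
nose row 230 0.93
-8 [313. 256.] [313. 274.]
-4 [313. 247.] [313. 265.]
0 [313. 238.] [313. 255.]
4 [313. 228.] [313. 246.]
8 [313. 219.] [313. 237.]
12 [313. 210.] [313. 228.]
```

{"method": "carry_out", "body": {"rows": "0 0 -10 0; 0 0 -10 0; 0 0 -7 0; 0 0 -7 0; 0 0 -5 0; 0 0 0 0"}}

```text
t: 32.05
eef_pos: [0.447, 0.2495, 0.1259]
tool_rot: [-0.001, 1.0, 0.026, 0.003]
contact_force: [-4.6, -6.4, 34.9]
gripper_width: 0.419
grasp_force: 35.1
```

{"method": "carry_out", "body": {"rows": "0 0 4 0; 0 0 8 0; 0 0 14 0; 0 0 8 0; 0 0 5 0; 0 0 0 0"}}

```text
t: 32.8
eef_pos: [0.4442, 0.2491, 0.1613]
tool_rot: [-0.0, 1.0, 0.026, 0.0]
contact_force: [-0.1, -0.7, -2.3]
gripper_width: 0.416
grasp_force: 30.9
```

```bash
python3 t.py pics/l.png
python3 - <<'E'
import cv2,numpy as np
k=cv2.imread("pics/k.png")[170:410,200:440];l=cv2.imread("pics/l.png")[170:410,200:440]
cv2.imwrite("pics/kl.png",cv2.resize(np.hstack([k,l]),(800,400)))
E
```

```text
[0.444 0.249 0.161] [0.     0.9997 0.0262 0.    ] 32.85 [-0.5129 -0.3549 -0.4753]
[(0.88, array([313., 259.]))]
nose row 242 0.84
-8 [314. 256.] [314. 274.]
-4 [314. 247.] [314. 265.]
0 [314. 238.] [314. 255.]
4 [314. 228.] [314. 246.]
8 [314. 219.] [314. 237.]
12 [314. 210.] [314. 228.]
```

View pics/kl.png

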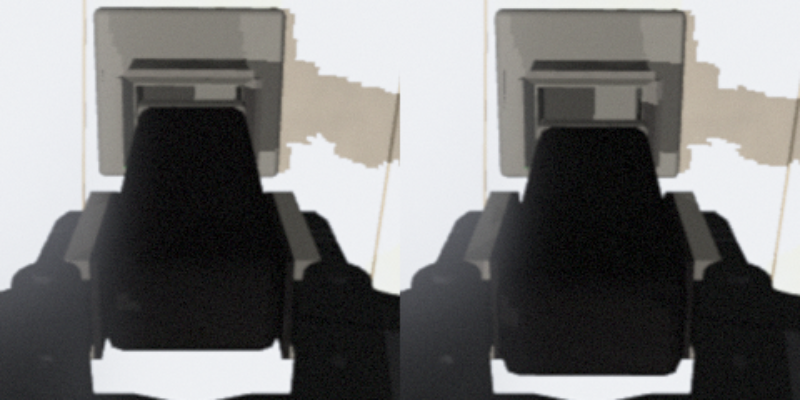

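Run:
```python
from h import *
np.set_printoptions(precision=4,suppress=True)
w=read_camera("wrist"); g=cv2.cvtColor(w["img"],cv2.COLOR_BGR2GRAY).astype(float); p=get_obs()["eef_pos"]; print(p,get_obs()["t"])
print([(y,int(g[y,295:335].mean())) for y in range(214,254,2)])
print([(y,int(g[y,295:335].mean())) for y in range(376,412,2)])
print([(x,int(g[250,x])) for x in range(270,362,2)])
for z in(.077,.082,.087): print(z,atz(w,(316,244),z),atz(w,(284,250),z),atz(w,(349,250),z))
for z in(.0255,.030,.035): print("tail",z,atz(w,(314,395),p[2]+z))
for z in(.054,): print("lip",atz(w,(263+0,0),z))
```

```text
[0.4438 0.2489 0.1606] 33.0
[(214, 122), (216, 108), (218, 89), (220, 104), (222, 103), (224, 94), (226, 94), (228, 93), (230, 95), (232, 95), (234, 95), (236, 95), (238, 95), (240, 94), (242, 58), (244, 60), (246, 34), (248, 12), (250, 11), (252, 11)]
[(376, 20), (378, 21), (380, 21), (382, 22), (384, 21), (386, 21), (388, 20), (390, 21), (392, 18), (394, 44), (396, 234), (398, 239), (400, 239), (402, 238), (404, 239), (406, 239), (408, 236), (410, 162)]
[(270, 145), (272, 142), (274, 95), (276, 72), (278, 70), (280, 87), (282, 107), (284, 72), (286, 20), (288, 23), (290, 12), (292, 23), (294, 19), (296, 21), (298, 14), (300, 15), (302, 15), (304, 17), (306, 11), (308, 6), (310, 17), (312, 5), (314, 11), (316, 13), (318, 8), (320, 19), (322, 15), (324, 16), (326, 8), (328, 10), (330, 17), (332, 19), (334, 0), (336, 10), (338, 6), (340, 3), (342, 15), (344, 4), (346, 19), (348, 65), (350, 57), (352, 65), (354, 75), (356, 78), (358, 83), (360, 89)]
0.077 [0.4508 0.2476 0.077 ] [0.4461 0.2663 0.077 ] [0.4482 0.228  0.077 ]
0.082 [0.4523 0.2477 0.082 ] [0.4478 0.266  0.082 ] [0.4497 0.2286 0.082 ]
0.087 [0.4538 0.2478 0.087 ] [0.4494 0.2656 0.087 ] [0.4513 0.2291 0.087 ]
tail 0.0255 [0.4338 0.2476 0.1861]
tail 0.03 [0.4374 0.2478 0.1906]
tail 0.035 [0.4414 0.248  0.1956]
lip [0.5822 0.2838 0.054 ]
```

{"method": "carry_out", "body": {"rows": "1 0 -10 0; 0 0 -10 0; 0 0 -6 0; 0 0 -5 0; 0 0 -5 0; 0 0 0 0"}}

```text
t: 33.75
eef_pos: [0.4448, 0.2489, 0.1247]
tool_rot: [0.0, 1.0, 0.026, -0.0]
contact_force: [-0.1, 0.1, -0.9]
gripper_width: 0.418
grasp_force: 30.8
```

{"method": "carry_out", "body": {"rows": "0 0 -4 0; 0 0 -4 0; 0 0 -4 0; 0 0 0 0"}}

```text
t: 34.25
eef_pos: [0.4448, 0.2488, 0.1126]
tool_rot: [0.0, 1.0, 0.026, -0.0]
contact_force: [-0.4, 0.1, -0.9]
gripper_width: 0.419
grasp_force: 30.8
```

Inside the pocket now (nose about 40 mm up); continuing down.

{"method": "carry_out", "body": {"rows": "0 0 -5 0; 0 0 -5 0; 0 0 -4 0; 0 0 -4 0; 0 0 -3 0; 0 0 0 0"}}

```text
t: 35.0
eef_pos: [0.4449, 0.2489, 0.0918]
tool_rot: [0.0, 1.0, 0.026, -0.0]
contact_force: [0.1, 0.2, -1.0]
gripper_width: 0.42
grasp_force: 30.8
```

{"method": "carry_out", "body": {"rows": "0 0 -2 0; 0 0 -2 0; 0 0 -2 0; 0 0 0 0"}}

```text
t: 35.5
eef_pos: [0.448, 0.249, 0.0897]
tool_rot: [-0.001, 1.0, 0.025, 0.003]
contact_force: [-4.0, -6.7, 32.8]
gripper_width: 0.418
grasp_force: 34.7
```

{"method": "carry_out", "body": {"rows": "0 0 -2 0; 0 0 -1 0; 0 0 0 0"}}

```text
t: 35.88
eef_pos: [0.4495, 0.2493, 0.088]
tool_rot: [-0.001, 1.0, 0.025, 0.004]
contact_force: [-2.6, -7.7, 41.6]
gripper_width: 0.419
grasp_force: 35.7
```

{"method": "carry_out", "body": {"rows": "0 0 3 0; 0 0 2 0; 0 0 0 0"}}

```text
t: 36.25
eef_pos: [0.4454, 0.2492, 0.0882]
tool_rot: [-0.0, 1.0, 0.026, 0.0]
contact_force: [0.2, -1.8, 5.2]
gripper_width: 0.416
grasp_force: 31.4
```

{"method": "carry_out", "body": {"rows": "0 0 0 0; 0 0 0 0; 0 0 0 0; 0 0 0 0; 0 0 10 0; 0 0 30 0; 0 0 40 0; 0 0 40 0; 0 0 0 0; 0 0 0 0", "claw": 75}}

```text
t: 37.5
eef_pos: [0.4448, 0.2488, 0.2081]
tool_rot: [-0.0, 1.0, 0.026, 0.0]
contact_force: [-0.6, 0.3, -0.2]
gripper_width: 0.88
grasp_force: 0.0
```

Run:
```python
from h import *
np.set_printoptions(precision=4,suppress=True)
C={n:read_camera(n) for n in("wrist","scene","side")}; print(get_obs()["eef_pos"],get_obs()["t"])
T=[.4445,.2485,.116]
for n,c in C.items():
    x,y=proj(c,T).astype(int); print(n,x,y,[(r["confidence"],r["centre"]) for r in place_of(n,"window")[:1]])
w=C["wrist"]["img"]; s=C["scene"]["img"][205:275,375:445]; d=C["side"]["img"][165:235,270:340]
f=lambda a:cv2.resize(a,(400,300),interpolation=cv2.INTER_CUBIC)
x,y=proj(C["wrist"],T).astype(int)
cv2.imwrite("pics/m.png",np.hstack([cv2.resize(w[max(0,y-120):y+120,x-120:x+120],(400,400)),cv2.resize(s,(400,400),interpolation=2)]))
for q in([.4445,.2485,.116],[.4445,.2485,.012]): print(proj(C["scene"],q)-[375,205])
```

```text
[0.4444 0.2486 0.207 ] 37.65
wrist 313 251 [(0.9, [310.6, 219.5])]
scene 412 225 [(0.88, [407.9, 249.6])]
side 302 187 [(0.62, [301.1, 207.6])]
[37.0853 20.3947]
[33.766  50.3331]
```

View pics/m.png

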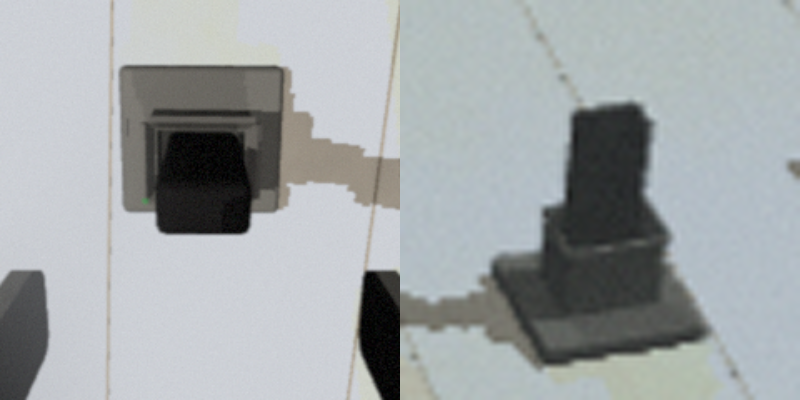

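{"method": "carry_out", "body": {"rows": "2 -10 25 0; 5 -30 25 0; 5 -42 25 0; 5 -44 0 0; 5 -46 0 0; 5 -46 0 0; 0 -46 0 0; 0 -46 0 0; 0 -46 0 0; -5 -46 0 0", "claw": 70}}

```text
t: 39.05
eef_pos: [0.4669, -0.1544, 0.2827]
tool_rot: [0.0, 1.0, 0.026, -0.0]
contact_force: [0.6, -0.4, 1.2]
gripper_width: 0.818
grasp_force: 0.0
```

{"method": "carry_out", "body": {"rows": "-5 -46 0 0; -5 -40 0 0; -4 -20 0 0; -2 -10 0 0; 0 0 0 0; 0 0 0 0"}}

```text
t: 39.8
eef_pos: [0.4514, -0.2678, 0.2828]
tool_rot: [-0.0, 1.0, 0.027, -0.0]
contact_force: [-1.4, 0.4, -0.2]
gripper_width: 0.817
grasp_force: 0.0
```

Run:
```python
from h import *
np.set_printoptions(precision=4,suppress=True)
C={n:read_camera(n) for n in("wrist","scene","side")}; print(get_obs()["eef_pos"],get_obs()["t"])
rs=[]
for n,c in C.items():
    for r in place_of(n,"knob")[:1]: print(n,r["confidence"],np.round(r["centre"]),atz(c,r["centre"],.163)); rs.append(ray(c,r["centre"]))
print(tri(rs))
```

```text
[ 0.4514 -0.2681  0.283 ] 39.95
wrist 0.79 [326. 244.] [ 0.4477 -0.2765  0.163 ]
scene 0.74 [217. 234.] [ 0.4457 -0.279   0.163 ]
side 0.95 [307. 318.] [ 0.4545 -0.2759  0.163 ]
[ 0.4521 -0.2779  0.1678]
```

{"method": "carry_out", "body": {"rows": "-2 -9 -10 0; 0 0 -30 0; 0 0 -35 0; 0 0 -25 0; 0 0 -13 0; 0 0 -4 0; 0 0 0 0; 0 0 0 0"}}

```text
t: 41.1
eef_pos: [0.4496, -0.2784, 0.1669]
tool_rot: [0.0, 1.0, 0.026, 0.001]
contact_force: [-0.3, -0.1, -0.0]
gripper_width: 0.818
grasp_force: 0.0
```

{"method": "carry_out", "body": {"rows": "0 0 0 0; 0 0 0 0; 0 0 0 0; 0 0 0 0", "claw": 5, "force": 50}}

```text
t: 41.6
eef_pos: [0.4493, -0.2775, 0.1663]
tool_rot: [-0.0, 1.0, 0.026, 0.0]
contact_force: [-0.4, 3.7, 5.2]
gripper_width: 0.308
grasp_force: 49.3
```

{"method": "carry_out", "body": {"rows": "0 0 8 0; 0 0 20 0; 0 0 30 0; 0 0 35 0; 0 0 35 0; 0 0 25 0; 0 0 7 0; 0 0 0 0"}}

```text
t: 42.6
eef_pos: [0.4486, -0.278, 0.3254]
tool_rot: [-0.0, 1.0, 0.026, -0.0]
contact_force: [0.1, -0.6, -5.2]
gripper_width: 0.311
grasp_force: 49.8
```

{"method": "carry_out", "body": {"rows": "5 11 0 0; 10 22 0 0; 15 33 0 0; 19 42 0 0; 20 44 0 0; 20 44 0 0; 20 44 0 0; 20 44 0 0; 20 44 0 0; 20 44 0 0"}}

```text
t: 43.85
eef_pos: [0.6178, 0.0966, 0.3243]
tool_rot: [0.0, 1.0, 0.027, -0.001]
contact_force: [1.0, -0.1, -4.1]
gripper_width: 0.306
grasp_force: 49.8
```

{"method": "carry_out", "body": {"rows": "20 42 0 0; 13 31 0 0; 8 17 0 0; 5 11 0 0; 0 0 0 0; 0 0 0 0"}}

```text
t: 44.6
eef_pos: [0.664, 0.1932, 0.3261]
tool_rot: [0.001, 1.0, 0.025, -0.0]
contact_force: [-0.4, -1.0, -5.1]
gripper_width: 0.309
grasp_force: 49.8
```

Run:
```python
from h import *
np.set_printoptions(precision=4,suppress=True)
C={n:read_camera(n) for n in("scene","side")}; print(get_obs()["eef_pos"],get_obs()["t"])
for n,c in C.items():
    for t,z in dict(knob=.324,seedling_pot=0).items(): print(n,t,[(round(r["confidence"],2),atz(c,r["centre"],z)) for r in place_of(n,t)[:1]])
```

```text
[0.664  0.1934 0.3263] 44.7
scene knob [(0.86, array([0.6648, 0.191 , 0.324 ]))]
scene seedling_pot [(0.86, array([0.6546, 0.2019, 0.    ]))]
side knob [(0.91, array([0.6611, 0.1811, 0.324 ]))]
side seedling_pot [(0.77, array([0.6562, 0.2207, 0.    ]))]
```

{"method": "carry_out", "body": {"rows": "0 4 -5 0; 0 0 -20 0; 0 0 -30 0; 0 0 -32 0; 0 0 -30 0; 0 0 -22 0; 0 0 -12 0; 0 0 -6 0; 0 0 -2 0; 0 0 0 0"}}

```text
t: 46.15
eef_pos: [0.6645, 0.1991, 0.1678]
tool_rot: [-0.0, 1.0, 0.026, 0.001]
contact_force: [-1.7, 0.1, -4.1]
gripper_width: 0.31
grasp_force: 49.8
```

{"method": "carry_out", "body": {"rows": "0 0 -2 0; 0 0 -2 0; 0 0 0 0"}}

```text
t: 46.52
eef_pos: [0.6639, 0.199, 0.1629]
tool_rot: [0.0, 1.0, 0.026, -0.0]
contact_force: [0.7, 0.6, -4.1]
gripper_width: 0.311
grasp_force: 49.8
```

{"method": "carry_out", "body": {"rows": "0 0 -1 0; 0 0 -1 0; 0 0 0 0"}}

```text
t: 46.9
eef_pos: [0.6642, 0.1993, 0.1614]
tool_rot: [-0.0, 1.0, 0.026, 0.0]
contact_force: [-0.1, 0.7, -1.7]
gripper_width: 0.311
grasp_force: 50.1
```

{"method": "carry_out", "body": {"rows": "0 0 -1 0; 0 0 0 0; 0 0 0 0"}}

```text
t: 47.28
eef_pos: [0.6645, 0.1997, 0.1612]
tool_rot: [-0.001, 1.0, 0.026, 0.001]
contact_force: [-2.6, 1.3, 6.0]
gripper_width: 0.308
grasp_force: 50.8
```

{"method": "carry_out", "body": {"rows": "0 0 0 0; 0 0 0 0; 0 0 0 0; 0 0 5 0; 0 0 15 0; 0 0 40 0; 0 0 50 0; 0 0 0 0; 0 0 0 0", "claw": 70}}

```text
t: 48.4
eef_pos: [0.664, 0.199, 0.2707]
tool_rot: [-0.0, 1.0, 0.026, 0.0]
contact_force: [-0.1, -0.3, -0.4]
gripper_width: 0.819
grasp_force: 0.0
```

Run:
```python
from h import *
np.set_printoptions(precision=4,suppress=True)
C={n:read_camera(n) for n in("wrist","scene","side")}; print(get_obs()["eef_pos"],get_obs()["t"])
for n,c in C.items():
    for t,z in dict(knob=.158,cloche=0,seedling_pot=0,scanner=.012).items(): print(n,t,[(round(r["confidence"],2),atz(c,r["centre"],z)) for r in place_of(n,t)[:1]])
cv2.imwrite("pics/n.png",C["scene"]["img"])
```

```text
[0.6633 0.1988 0.2688] 48.55
wrist knob [(0.82, array([0.6603, 0.1994, 0.158 ]))]
wrist cloche [(0.66, array([0.6641, 0.2001, 0.    ]))]
wrist seedling_pot []
wrist scanner [(0.73, array([0.4411, 0.2494, 0.012 ]))]
scene knob [(0.74, array([0.6663, 0.1942, 0.158 ]))]
scene cloche [(0.8, array([ 0.6677,  0.1925, -0.    ]))]
scene seedling_pot []
scene scanner [(0.63, array([0.4326, 0.255 , 0.012 ]))]
side knob [(0.73, array([0.4839, 0.3757, 0.158 ]))]
side cloche [(0.65, array([0.6666, 0.2007, 0.    ]))]
side seedling_pot []
side scanner [(0.73, array([0.4418, 0.2489, 0.012 ]))]
```

View pics/n.png

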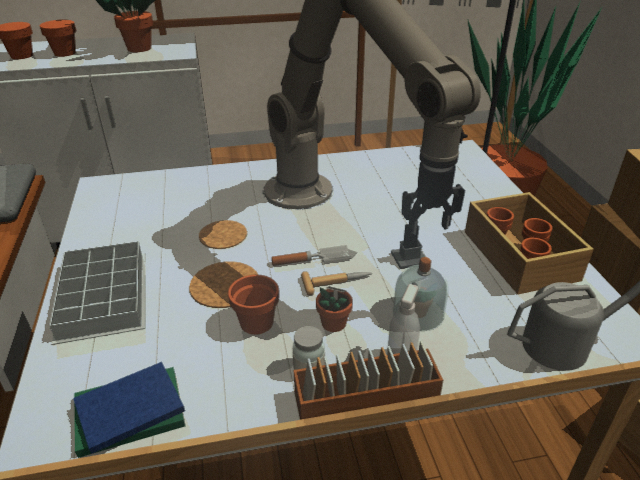

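```bash
python3 -c "
from station import *
print(hand_in())"
```

```text
the job is handed in; nothing more can be done
None
```

I handed the job in and by the last pictures it is complete, but the station gave no verdict and no confirmation of the scan: the label was scanned for about 1.5 s, the scanner is back home in its stand, and the cloche is back over the pot. On the way, the first try at putting the scanner back caught the pocket lip at about 35 N and slid it a few mm in the grip. I also viewed 15 pictures, over the limit of 10.

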